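# Pop the snap cap off the fuse base with the fork puller

### The job

Take the blue-handled fork puller from its rack, slide its fork under the brim of the orange cap on the fuse base and pull straight up until the cap pops off, working gently and never touching the cap with the fingers. Carry the cap on the fork to the grey bin and set it down standing upright on the bin floor, then hang the puller back in its rack. Do not drop or tip the cap, do not force the fork against the fuse base, cap or bin, and leave the lantern, pliers, key and socket cover where they are.

Things in the scene. Friction and masses are not known exactly. Their poses are not given: they have to be found in the camera images.
- puller_grip (a point): Fork puller, 0.15 kg, hanging upright in the rack; centre of its blue handle, a block 18 (x) x 24 (y) x 44 mm tall (22 mm above and below this point). z up, x towards the open end of the fork. The handle stands on a steel crosspiece; below it a C-shaped shank brings the fork back in right under the handle: when the slot's end meets the cap, the handle is above the cap's axis.
- rack_seat (a point): Dark steel rack, fixed; point midway between the tops of its two upright cheeks, 85 mm above the shelf. z up, x along the cheeks (40 mm long, 10 mm thick, inner faces at y = +-32 mm; foot 110 x 110 x 8 mm). The crosspiece rests on the cheek tops, the fork hangs between them, puller x along rack x: hung, the handle centre is 28 mm above this point. It lifts straight up.
- fuse_base: Grey fuse base with white deck, 100 x 84 x 30 mm, fixed; origin at the centre of its underside, z up; -x is its front, where the fork goes in. The flat deck is 30 mm above the origin, 68 mm wide (y), from x = -51 mm at the front to x = +34 mm; the margins beside and behind it are 4 mm lower. In the middle a 16 mm post, 13 mm high, holds the cap with four sprung balls.
- cap_center (a point): Orange snap cap, 30 to 55 g, on the base's post; point on its axis, 11 mm above its foot, which stands on the deck. Tube 30 mm across, 22 mm tall, closed top, brim 48 mm across and 4 mm thick, underside 7 mm above the foot: a 7 mm gap for the 4 mm fork. About 1 mm of play sideways, then firm; upward it holds to about 10-18 N, pops after 4 mm of lift, clears the post after 13 mm.
- bin: Grey plastic bin, open on top, fixed, 180 mm (x) x 130 mm (y) x 40 mm, walls and floor 4 mm thick; origin at the centre of its underside, z up.
- lantern: Bystander: battery lantern, black and amber, 64 mm across, 105 mm tall, standing; origin at the centre of its underside.
- pliers: Bystander: green-gripped pliers lying flat, 165 mm long, 14 mm high, along its y axis; origin under the pivot.
- key: Bystander: chrome door key lying flat, 60 mm long in y, 4 mm thick; origin at mid-length on its underside.
- socket_cover: Bystander: white socket cover lying flat, 86 x 86 x 9 mm; origin at the centre of its underside.
- puller_bar (a point): Same axes: centre of the underside of the puller's crosspiece (36 x 84 x 6 mm), 28 mm below the handle centre. A bar runs from it back to x = -56 mm, a shank goes down at x = -50 mm to a flat fork 4 mm thick: two tines 8 mm wide, 36 mm apart inside, 52 over all, slot's end at x = -16 mm, tips at x = +20 mm.
- shank_clamp (a point): Same axes: the clamp at the rear end of the puller's bar, 50 mm behind and 28 mm below the handle centre. It holds the shank rigidly (below 60 N) at a length that differs every time and is not measured: the fork's underside lies anywhere from 56 to 68 mm below this point. Feel for it: touch the fork down gently on the fuse base's deck in front of the cap.
Things that resemble listed ones, but are neither listed nor needed, are in the scene too. What is shaped like the part that bears rack_seat but green or yellow is not meant. What is shaped like the fuse_base but brown is not meant.

How it is judged:
By the outcome, as a careful person would: the job done as asked, in the order asked, and still so for the second after the job is handed in, with the robot touching nothing.
It also fails if it takes over 70 s, if anything falls off the work surface, if the arm or the gripper's body presses on something with over 40 N, if the wrist force passes 120 N, or if a joint passes its speed limit or range.

### The arm

A 6-joint arm with a two-finger parallel gripper is mounted at the origin on the work surface. World frame = base frame: x ahead of the robot, y to its left, z up, the work surface at z = 0. Lengths are in mm, angles in rad, forces in N, time in s.
With the tool pointing down it reaches from about 275 to 725 mm from the base axis. Payload 5.6 kg.
Tool frame: the origin (TCP) lies midway between the tips of the shut fingers; the grasp point (between the pads) lies 19 mm behind it; x points along the fingers, y is the direction in which the jaws open and shut, and the axes are right-handed (so a half turn about x gives the same grasp; the last joint's range is limited). The gripper opens to 85 mm and grips with 20 to 120 N. Pads are 22 mm wide; open, the fingers measure 114 mm over their backs; the gripper's body (76 mm by 85 mm) begins 54 mm behind the grasp point. The pads swing forward as they close: fully open they stand 13 mm farther back than shut.
Start: joints at [1.585, 0.255, 0.108, 0, -1.424, -0.285], TCP at [147.099, 529.957, 231.283] pointing down, gripper open.
Joint ranges: [-2.95, 2.95], [-1.21, 1.97], [-1.09, 1.5], [-2.87, 1.71], [-2.94, -0.07], [-3.05, 3.05]. Speed limits (rad/s): [2.57, 2.57, 3.14, 3.14, 3.14, 3.14].

### API

Orientations are given as a 3x3 rotation matrix whose columns are the frame's x, y, z axes.
In Python, from workcell import arm gives the robot as it stands. The module is installed in compiled form; this text tells all that it offers.
- The arm moves only by the tool carry_out, never from a script. Its argument "series" is text: rows parted by semicolons, each of 5 numbers parted by spaces: the opening in per cent of the stroke, from 0 (shut) to 100 (fully open), then the shift along the tool's x, y, z in mm, then the turn about the tool's x in rad. A call has exactly 10 rows; each row shifts and turns the commanded pose from where the row before left it, along the tool's axes as they then stand; what a row does not reach is not made up. A row lasts 1/8 s, in which the tool goes at most 62.5 mm and 10.7 degrees, less where a joint would pass 70% of its speed; a pose out of reach is approached as far as the arm can. A call is refused whole if a number of a shift passes 62.5 or a number of a turn 0.188, either way. A call with a gripper value outside its range is refused whole. The fingers move at their own pace and stop on an object; the grip force is fixed at half the most. Time passes only in rows, so rows that do not move let the fingers close, or fill a call up. It gives the time, the measured TCP pose, the force and the opening at its end, in the units of the state.
- arm.get_state(): the state, without advancing time (a new reading comes with each control period).
- arm.snapshot(name): name is "scene" or "top"; returns a dict with "color" (480x640x3 uint8, red, green, blue), "vfov" (degrees; the focal length in pixels is half the picture's height over the tangent of half this angle, whatever the lens; pixels are square), "cx", "cy" (the principal point, pixels), "T" (4x4, takes a point from camera to world coordinates). Camera axes: x right, y down, z forward; pixel columns grow to the right and rows downward; lengths in mm; the calibration is good to about 2 mm. A picture is of the moment at which its call begins. There is no depth.
- arm.hand_in(): hands the job in, once; it reports no verdict.
The state is a dict: "clock": time; "qpos": joint angles; "joint_vel": joint speeds; "joint_torque": joint torques, N m; "eef_pos": TCP position; "tcp_rot": TCP orientation; "wrist_force": force on the tool from outside, world axes, zero at the start; "torque": the same for the moment, N m; "grip_width": finger opening in mm.
Only numpy, scipy, OpenCV 4.12 (cv2) and the standard library are available. Lean on these libraries where they do the work, as an engineer would, in place of code of your own. Each camera call takes 0.05 s, during which the arm holds its last target.

## Working session

There is one attempt and no reset: what is moved stays moved. The work goes in short steps, Python scripts to look and compute and a tool call to move; the robot and the scene stay as the last step left them, time stands still between calls to the robot, and variables do not carry over. Pictures are saved under pics/ and viewed, and the job is handed in when it is done.

Besides the shell and the picture viewer there is one more tool, called after "Request:" by a JSON object that holds its "method" and its "body". carry_out: Moves the arm, as the interface text tells. Its arguments: {"type":"object","properties":{"series":{"type":"string"}},"required":["series"]}

```bash
mkdir -p pics; ls; python3 - <<'E'
from workcell import arm
import cv2,numpy as np
s=arm.get_state()
for k,v in s.items(): print(k,np.round(v,3).tolist())
for n in("scene","top"):
    d=arm.snapshot(n); cv2.imwrite(f"pics/{n}0.png",d["color"][:,:,::-1]); print(n,d["vfov"],d["cx"],d["cy"],np.round(d["T"],3).tolist())
    np.savez(f"{n}0.npz",**d)
E
```

```text
pics
clock 0.0
qpos [1.585, 0.256, 0.107, -0.0, -1.424, -0.285]
joint_vel [-0.0, 0.001, 0.002, -0.002, 0.001, 0.001]
joint_torque [0.0, -38.663, 23.794, 5.365, -0.006, 0.0]
eef_pos [146.925, 529.496, 230.379]
tcp_rot [[-0.0, -0.268, -0.964], [-0.002, -0.964, 0.268], [-1.0, 0.002, -0.0]]
wrist_force [-0.699, 0.221, 0.361]
torque [-0.04, -0.015, -0.014]
grip_width 85.139
scene 45.133732734246166 314.825207851963 235.18419717144133 [[0.7, 0.574, -0.425, 1040.818], [0.714, -0.569, 0.407, -438.114], [-0.008, -0.588, -0.809, 1136.609], [0.0, 0.0, 0.0, 1.0]]
top 51.092353406320875 314.901429896224 244.3097197714443 [[-0.091, -0.975, 0.202, 215.052], [-0.996, 0.089, -0.021, 101.069], [0.003, -0.203, -0.979, 1340.716], [0.0, 0.0, 0.0, 1.0]]
```

View pics/scene0.png

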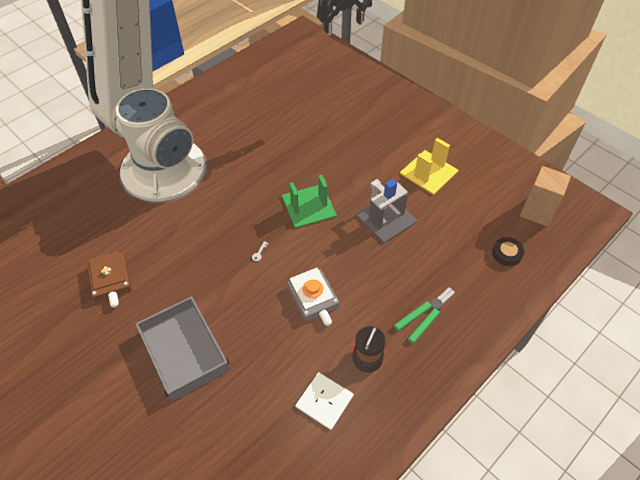

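View pics/top0.png

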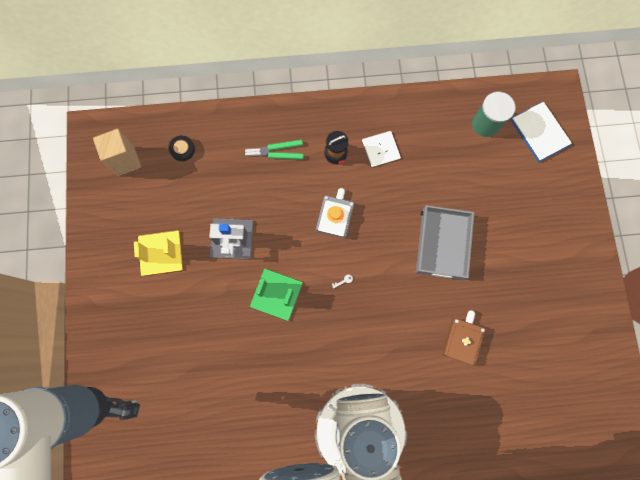

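The dark steel rack with the blue handle is at top (232,238) / scene (388,205). Its lookalikes are the green rack, top (277,295) / scene (308,203), and the yellow rack, top (160,253) / scene (430,170). The grey and white base with the orange cap is at top (336,215) / scene (313,290), and the brown lookalike is at top (465,341). By the description I choose the dark rack and the white base, and check both in crops.

```bash
python3 - <<'E'
import cv2,numpy as np
s=cv2.imread("pics/scene0.png");t=cv2.imread("pics/top0.png")
def c(i,x,y,w,h): return cv2.resize(i[y:y+h,x:x+w],(400,300),interpolation=cv2.INTER_CUBIC)
o=np.vstack([np.hstack([c(s,340,165,100,75),c(s,270,255,100,75)]),np.hstack([c(t,190,205,80,60),c(t,296,180,80,60)])])
cv2.imwrite("pics/crop0.png",o)
E
```

```text
(no output)
```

View pics/crop0.png

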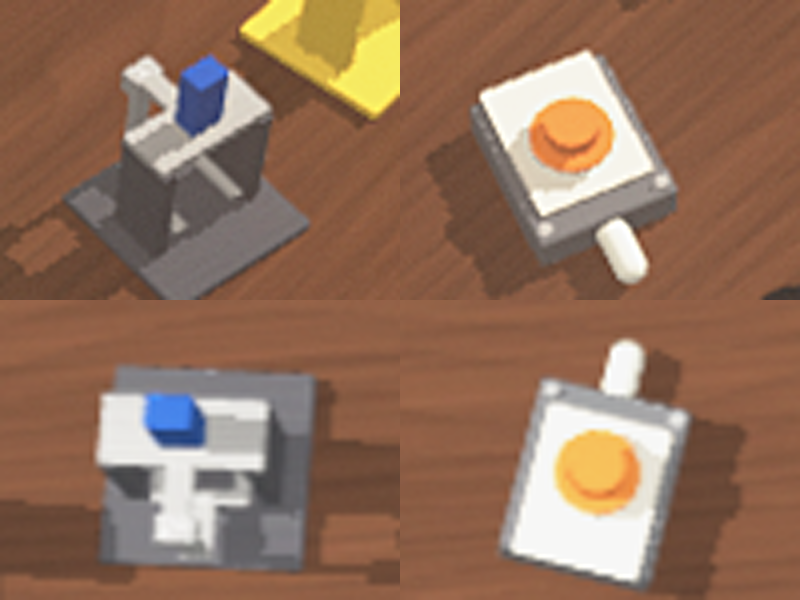

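```bash
cat > h.py <<'E'
import cv2,numpy as np
def load(n,i=0): return dict(np.load(f"{n}{i}.npz"))
def ray(d,uv):
    uv=np.atleast_2d(np.asarray(uv,float)); f=240/np.tan(np.radians(float(d["vfov"])/2))
    v=np.c_[(uv[:,0]-float(d["cx"]))/f,(uv[:,1]-float(d["cy"]))/f,np.ones(len(uv))]
    T=d["T"]; return T[:3,3],v@T[:3,:3].T
def plane(d,uv,z):
    o,r=ray(d,uv); return o+r*((z-o[2])/r[:,2])[:,None]
def proj(d,P):
    P=np.atleast_2d(P); T=d["T"]; c=(P-T[:3,3])@T[:3,:3]; f=240/np.tan(np.radians(float(d["vfov"])/2))
    return np.c_[c[:,0]/c[:,2]*f+float(d["cx"]),c[:,1]/c[:,2]*f+float(d["cy"])]
def tri(obs):
    A=np.zeros((3,3));b=np.zeros(3)
    for d,uv in obs:
        o,r=ray(d,uv); r=r[0]/np.linalg.norm(r[0]); M=np.eye(3)-np.outer(r,r); A+=M;b+=M@o
    return np.linalg.solve(A,b)
def mask(d,lo,hi,box):
    hsv=cv2.cvtColor(d["color"],cv2.COLOR_RGB2HSV); m=cv2.inRange(hsv,np.array(lo),np.array(hi))
    x0,y0,x1,y1=box; k=np.zeros_like(m);k[y0:y1,x0:x1]=m[y0:y1,x0:x1]
    n,l,st,ce=cv2.connectedComponentsWithStats(k); 
    i=1+np.argmax(st[1:,4]); return (l==i).astype(np.uint8)
def rect(d,m,z):
    c=max(cv2.findContours(m,cv2.RETR_EXTERNAL,cv2.CHAIN_APPROX_NONE)[0],key=len)[:,0]
    P=plane(d,c,z)[:,:2].astype(np.float32); return cv2.minAreaRect(P)
E
python3 - <<'E'
from h import *
S=load("scene");T=load("top")
B={"s":S,"t":T}
for n,d,box in(("top",T,(205,215,260,260)),("scene",S,(370,170,410,205))):
    m=mask(d,(100,120,60),(130,255,255),box); ys,xs=np.nonzero(m); print(n,"blue",len(xs),xs.mean(),ys.mean())
    hsv=cv2.cvtColor(d["color"],cv2.COLOR_RGB2HSV)
    v=hsv[ys,xs,2]; print(np.histogram(v,8))
for n,d,box in(("top",T,(300,180,370,250)),("scene",S,(280,260,350,330))):
    m=mask(d,(5,120,100),(25,255,255),box); ys,xs=np.nonzero(m); print(n,"orange",len(xs),xs.mean(),ys.mean(),plane(d,[xs.mean(),ys.mean()],40))
    w=mask(d,(0,0,200),(180,60,255),box)|m; 
    w=mask(d,(0,0,190),(180,80,255),box)
    print("white rect deck",rect(d,w,30))
for n,d,box in(("top",T,(190,205,270,270)),):
    m=mask(d,(0,0,40),(180,60,255),box); print("rack+", rect(d,m,8))
for n,d,box in(("top",T,(405,190,490,290)),("scene",S,(120,280,240,410))):
    m=mask(d,(0,0,40),(180,45,255),box); print(n,"bin",rect(d,m,40))
# dump enlarged
for n,d,b in(("top",T,(190,205,270,265)),("scene",S,(355,170,425,245))):
    x0,y0,x1,y1=b; k=7
    im=cv2.resize(d["color"][y0:y1,x0:x1,::-1],None,fx=k,fy=k,interpolation=cv2.INTER_CUBIC)
    cv2.imwrite(f"pics/z_{n}.png",im)
E
```

```text
top blue 102 224.40196078431373 228.51960784313727
(array([30,  5,  2,  3,  1,  2, 15, 44]), array([125.  , 139.75, 154.5 , 169.25, 184.  , 198.75, 213.5 , 228.25,
       243.  ]))
scene blue 100 389.49 186.95
(array([26, 18,  1,  4,  3,  4, 28, 16]), array([105. , 120.5, 136. , 151.5, 167. , 182.5, 198. , 213.5, 229. ]))
top orange 3540 334.20197740112997 214.345197740113 [[559.86946536  14.20222382  40.        ]]
white rect deck ((558.1854858398438, 12.238510131835938), (73.34904479980469, 97.85098266601562), 69.8648452758789)
scene orange 2624 317.5872713414634 291.6467225609756 [[577.81912452  10.95875986  40.        ]]
white rect deck ((555.1071166992188, 12.755741119384766), (70.52490234375, 87.27012634277344), 70.46244812011719)
rack+ ((527.7888793945312, 300.2155456542969), (116.03327941894531, 109.57218170166016), 82.16128540039062)
top bin ((457.97381591796875, -270.3605651855469), (137.5780029296875, 187.1234893798828), 76.33955383300781)
scene bin ((472.05682373046875, -278.4615478515625), (132.92208862304688, 196.5234375), 76.05528259277344)
```

View pics/z_top.png

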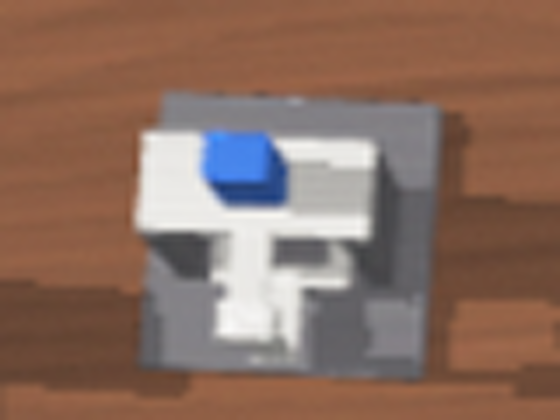

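View pics/z_scene.png

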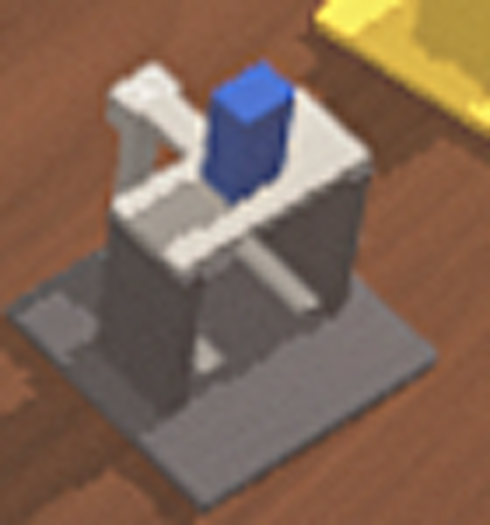

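```bash
cat >> h.py <<'E'
def cen(m):
    ys,xs=np.nonzero(m); return np.array([xs.mean(),ys.mean()])
E
python3 - <<'E'
from h import *
S=load("scene");T=load("top")
bt=cen(mask(T,(100,120,185),(130,255,255),(205,215,260,260)));bs=cen(mask(S,(100,120,165),(130,255,255),(370,170,410,205)))
print("handle top px",bt,bs,"tri",tri([(T,bt),(S,bs)]),plane(T,bt,135),plane(S,bs,135))
ct=np.array([[210.3,223.6],[243.9,225.1],[242.9,239],[209.3,237.6]])-.5
cs=np.array([[371.1,199.7],[381.4,208.9],[408.1,192.9],[397.9,182.1]])-.5
for d,c in((T,ct),(S,cs)):
    P=plane(d,c,91); print("cross",cv2.minAreaRect(P[:,:2].astype(np.float32)),P.mean(0)); print(P[:,:2].round(1).tolist())
# cap: saturated orange
for n,d,box in(("top",T,(318,200,352,232)),("scene",S,(298,274,330,306))):
    hsv=cv2.cvtColor(d["color"],cv2.COLOR_RGB2HSV)
    m=mask(d,(5,165,170),(25,255,255),box); 
    c=max(cv2.findContours(m,cv2.RETR_EXTERNAL,cv2.CHAIN_APPROX_NONE)[0],key=len)
    ys,xs=np.nonzero(m)
    print(n,"cap",m.sum(),xs.min(),xs.max(),ys.min(),ys.max(),cen(m),plane(d,cen(m),44), cv2.minEnclosingCircle(plane(d,c[:,0],41)[:,:2].astype(np.float32)))
    x0,y0,x1,y1=box; x0-=15;x1+=15;y0-=15;y1+=15
    im=np.hstack([d["color"][y0:y1,x0:x1,::-1],cv2.cvtColor(m*255,cv2.COLOR_GRAY2BGR)[y0:y1,x0:x1]])
    cv2.imwrite(f"pics/cap_{n}.png",cv2.resize(im,None,fx=6,fy=6,interpolation=cv2.INTER_NEAREST))
E
```

```text
handle top px [223.20967742 226.9516129 ] [390.92307692 182.90384615] tri [528.63589973 297.34536539 130.08890207] [[527.42861164 296.63153221 135.        ]] [[531.09138481 293.65886094 135.        ]]
cross ((528.1309814453125, 297.091796875), (86.3112564086914, 36.75621032714844), 82.36695098876953) [528.04492224 296.97259337  91.        ]
[[552.1, 337.4], [540.3, 252.0], [504.2, 256.8], [515.6, 341.8]]
cross ((532.4303588867188, 294.96343994140625), (86.41214752197266, 39.8038330078125), 84.32009887695312) [531.34909666 293.88490218  91.        ]
[[508.5, 253.9], [543.9, 250.4], [556.0, 331.3], [516.9, 339.9]]
top cap 59 329 342 209 219 [337.47457627 215.88135593] [[553.80121832   6.18917811  44.        ]] ((560.1146240234375, 9.136066436767578), 19.20535659790039)
scene cap 238 303 322 280 297 [312.62184874 288.45378151] [[566.0902611   7.2536842  44.       ]] ((564.5929565429688, 8.75747299194336), 22.26460075378418)
```

View pics/cap_top.png

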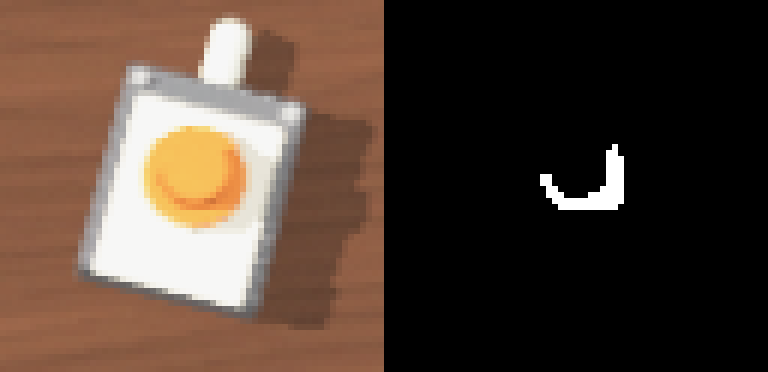

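View pics/cap_scene.png

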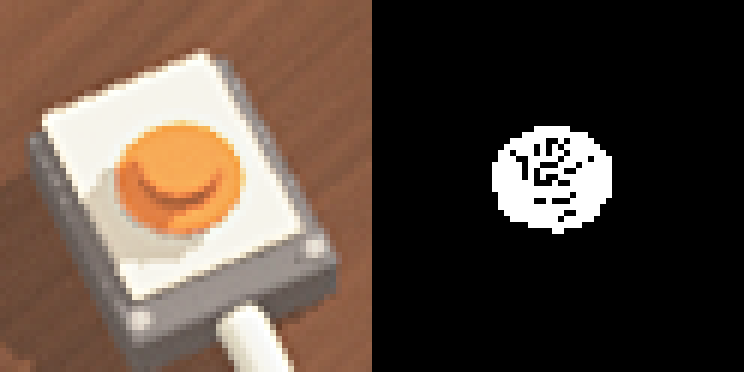

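```bash
python3 - <<'E'
from h import *
S=load("scene");T=load("top")
for n,d,box in(("top",T,(322,202,349,229)),("scene",S,(300,275,326,302))):
    m=mask(d,(5,110,150),(25,255,255),box)
    m=cv2.morphologyEx(m,cv2.MORPH_CLOSE,np.ones((3,3),np.uint8))
    c=max(cv2.findContours(m,cv2.RETR_EXTERNAL,cv2.CHAIN_APPROX_NONE)[0],key=len)[:,0]
    P=plane(d,c,40)[:,:2].astype(np.float32)
    print(n,m.sum(),cen(m),"mec",cv2.minEnclosingCircle(P),"ell",cv2.fitEllipse(P))
    w=mask(d,(0,0,170),(180,60,255),(305,193,365,240) if n=="top" else (285,260,345,330))
    c=cv2.findContours(w,cv2.RETR_EXTERNAL,cv2.CHAIN_APPROX_NONE)[0][0]
    x0,y0,x1,y1=box;x0-=20;x1+=20;y0-=20;y1+=20
    cv2.imwrite(f"pics/deck_{n}.png",cv2.resize(np.hstack([m,w])[:, :][y0:y1][:,list(range(x0,x1))+list(range(640+x0,640+x1))]*255,None,fx=6,fy=6,interpolation=cv2.INTER_NEAREST))
E
python3 -c "
import cv2,numpy as np
a=cv2.imread('pics/deck_top.png');b=cv2.imread('pics/deck_scene.png')
h=min(a.shape[1],b.shape[1]);cv2.imwrite('pics/deck.png',cv2.resize(np.vstack([a[:,:h],b[:,:h]]),(700,600)))"
```

```text
top 220 [335.06363636 213.92272727] mec ((560.67236328125, 12.013753890991211), 23.024057388305664) ell ((560.9049072265625, 11.765262603759766), (42.46133804321289, 44.11669158935547), 103.81861114501953)
scene 306 [312.40196078 288.39215686] mec ((563.56201171875, 9.132837295532227), 23.674148559570312) ell ((563.73828125, 8.819975852966309), (44.24344253540039, 45.214229583740234), 5.7931437492370605)
```

View pics/deck.png

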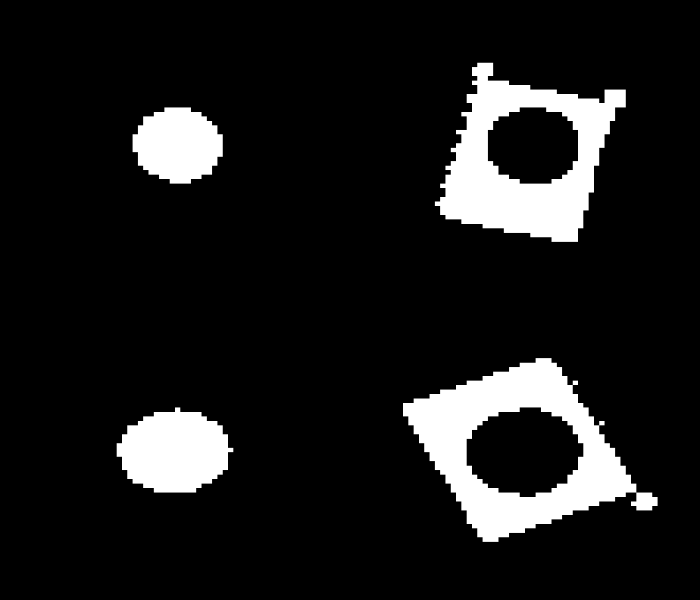

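```bash
python3 - <<'E'
from h import *
S=load("scene");T=load("top")
for n,d,box,cb in(("top",T,(305,193,365,240),(322,202,349,229)),("scene",S,(285,260,345,330),(300,275,326,302))):
    w=mask(d,(0,0,170),(180,60,255),box)|mask(d,(5,110,150),(25,255,255),cb)
    w=cv2.morphologyEx(w,cv2.MORPH_CLOSE,np.ones((3,3),np.uint8))
    w=cv2.morphologyEx(w,cv2.MORPH_OPEN,np.ones((7,7),np.uint8))
    r=rect(d,w,30); print(n,r)
    c=max(cv2.findContours(w,cv2.RETR_EXTERNAL,cv2.CHAIN_APPROX_NONE)[0],key=len)
    ap=cv2.approxPolyDP(c,4,True)[:,0]; print(plane(d,ap,30)[:,:2].round(1).tolist(),ap.tolist())
    # handle of base direction
for n,d,box in(("top",T,(405,195,490,290)),("scene",S,(120,280,240,410))):
    x0,y0,x1,y1=box
    cv2.imwrite(f"pics/bin_{n}.png",cv2.resize(d["color"][y0:y1,x0:x1,::-1],None,fx=4.4,fy=4.4,interpolation=cv2.INTER_CUBIC))
E
```

```text
top ((555.2393188476562, 16.079505920410156), (73.88336181640625, 90.50902557373047), 71.46060943603516)
[[605.1, 37.1], [526.0, 60.8], [506.2, -4.5], [587.8, -29.3]] [[324, 200], [318, 229], [343, 234], [349, 204]]
scene ((556.2915649414062, 13.758804321289062), (73.2759780883789, 87.17327880859375), 69.89225006103516)
[[531.9, 57.4], [505.9, 0.8], [578.5, -31.3], [605.8, 24.7]] [[318, 269], [292, 277], [304, 306], [331, 298]]
```

View pics/bin_top.png

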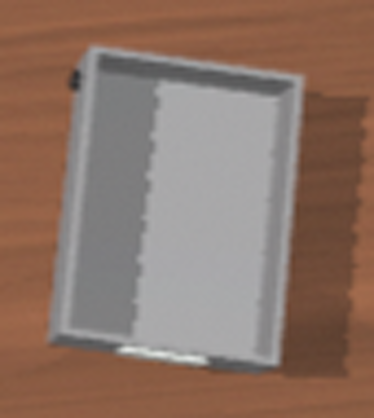

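View pics/bin_scene.png

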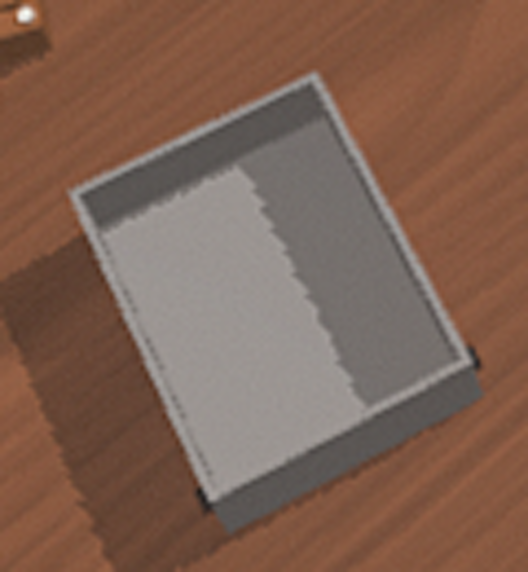

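```bash
cat >> h.py <<'E'
def sides(d,box,z,test,corners,k=8):
    """upscale, threshold by test(rgb float)->mask, fit line to each side between approx corners (px); return world corner pts"""
    x0,y0,x1,y1=box; im=cv2.resize(d["color"][y0:y1,x0:x1],None,fx=k,fy=k,interpolation=cv2.INTER_CUBIC)
    m=test(im).astype(np.uint8); c=max(cv2.findContours(m,cv2.RETR_EXTERNAL,cv2.CHAIN_APPROX_NONE)[0],key=len)[:,0]
    p=(c+.5)/k-.5+[x0,y0]; L=[]
    n=len(corners)
    for i in range(n):
        a=np.array(corners[i],float);b=np.array(corners[(i+1)%n],float); u=(b-a)/np.linalg.norm(b-a); l=np.linalg.norm(b-a)
        t=(p-a)@u; e=(p-a)@np.array([-u[1],u[0]]); s=p[(t>.2*l)&(t<.8*l)&(abs(e)<3)]
        v=cv2.fitLine(plane(d,s,z)[:,:2].astype(np.float32),cv2.DIST_HUBER,0,.01,.01).ravel(); L.append(v)
    out=[]
    for i in range(n):
        a,b=L[i-1],L[i]; t=np.linalg.solve(np.c_[a[:2],-b[:2]],b[2:]-a[2:]); out.append(a[2:]+a[:2]*t[0])
    return np.array(out),[np.degrees(np.arctan2(v[1],v[0]))%180 for v in L]
E
python3 - <<'E'
from h import *
S=load("scene");T=load("top")
tw=lambda im:(im.min(2)>195)|((im[:,:,0]>200)&(im[:,:,2]<120))
for n,d,box,c in(("top",T,(305,190,365,245),[(324,200),(318,229),(343,234),(349,204)]),("scene",S,(280,255,345,330),[(318,269),(292,277),(304,306),(331,298)])):
    o,a=sides(d,box,30,tw,c); print(n,o.round(1).tolist(),np.round(a,1),"mean",o.mean(0),[np.linalg.norm(o[i]-o[i-1]).round(1) for i in range(4)])
ct=[(425.5,205.7),(473.9,212),(468.2,278),(416.4,272.3)];cs=[(135.9,323.2),(191.8,296.6),(226.8,362.3),(168.2,393.6)]
for d,c in((T,ct),(S,cs)):
    P=plane(d,np.array(c)-.5,40)[:,:2];print("bin",P.round(1).tolist(),P.mean(0),[np.linalg.norm(P[i]-P[i-1]).round(1) for i in range(4)])
    for i in range(4):
        v=P[i]-P[i-1];print(round(np.degrees(np.arctan2(v[1],v[0]))%180,1),end=' ')
E
```

```text
top [[605.9000244140625, 33.5], [524.2999877929688, 62.70000076293945], [501.0, -4.599999904632568], [584.0999755859375, -29.399999618530273]] [160.3  70.9 163.4  70.9] mean [553.8084    15.530809] [np.float32(66.6), np.float32(86.6), np.float32(71.3), np.float32(86.7)]
scene [[526.5999755859375, 58.70000076293945], [504.0, -7.199999809265137], [583.7000122070312, -29.0], [608.0, 30.299999237060547]] [ 71.1 164.7  67.7 160.8] mean [555.5768    13.210648] [np.float32(86.2), np.float32(69.6), np.float32(82.6), np.float32(64.2)]
bin [[563.1, -231.6], [534.0, -358.7], [358.6, -316.2], [385.8, -183.4]] [ 460.38223398 -272.47521762] [np.float64(183.7), np.float64(130.4), np.float64(180.4), np.float64(135.6)]
164.8 77.1 166.4 78.4 bin [[360.2, -317.2], [391.7, -193.2], [564.6, -236.0], [534.7, -359.6]] [ 462.79889615 -276.47757435] [np.float64(179.6), np.float64(128.0), np.float64(178.2), np.float64(127.2)]
166.3 75.7 166.1 76.4
```

Request:
{"method": "carry_out", "body": {"series": "100 0 8 -28 0;100 0 12 -42 0;100 0 13 -46 0;100 0 13 -46 0;100 0 13 -46 0;100 0 13 -46 0;100 0 13 -46 0;100 0 13 -46 0;100 0 13 -46 0;100 0 12.4 -39.4 0"}}

```text
clock: 1.35
eef_pos: [530.9, 294.4, 230.6]
tcp_rot: [[-0.001, -0.268, -0.963], [-0.001, -0.963, 0.268], [-1.0, 0.001, 0.001]]
wrist_force: [0.7, 0.9, -0.4]
grip_width: 85.2
```

Request:
{"method": "carry_out", "body": {"series": "100 5 0 0 -0.0235;100 10 0 0 -0.0235;100 10 0 0 -0.0235;100 10 0 0 -0.0235;100 10 0 0 -0.0235;100 10 0 0 -0.0235;100 10 0 1.7 0;100 10 0 0 0;100 5 0 0 0;100 0 0 0 0"}}

```text
clock: 2.6
eef_pos: [528.0, 295.8, 150.9]
tcp_rot: [[-0.0, -0.13, -0.992], [-0.0, -0.992, 0.13], [-1.0, 0.0, 0.0]]
wrist_force: [0.9, -0.1, 0.7]
grip_width: 85.2
```

```bash
python3 - <<'E'
from workcell import arm
import cv2,numpy as np
for n in("scene","top"):
    d=arm.snapshot(n); np.savez(f"{n}1.npz",**d)
a=np.load("scene1.npz")["color"][150:250,330:450,::-1];b=np.load("top1.npz")["color"][180:280,170:290,::-1]
cv2.imwrite("pics/a1.png",cv2.resize(np.hstack([a,b]),(792,330),interpolation=cv2.INTER_CUBIC))
E
```

```text
(no output)
```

View pics/a1.png

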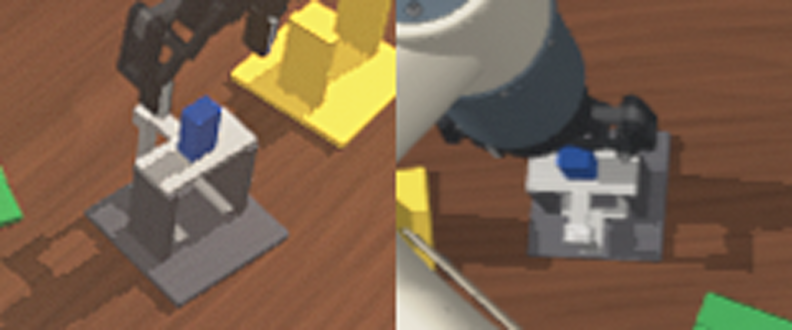

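The scene view shows the fingers straddling the blue handle (crop (200,125)), one on each side along the crosspiece. I'm descending to grasp it.

Request:
{"method": "carry_out", "body": {"series": "100 5 0 0 0;100 7 0 -0.8 0;100 8 0 0 0;100 8 0 0 0;100 8 0 0 0;100 8 0 0 0;100 5 0 0 0;100 3 0 0 0;100 1 0 0 0;100 0 0 0 0"}}

```text
clock: 3.95
eef_pos: [529.0, 295.8, 98.5]
tcp_rot: [[0.0, -0.129, -0.992], [0.0, -0.992, 0.129], [-1.0, -0.0, -0.0]]
wrist_force: [-0.1, 0.3, -0.4]
grip_width: 85.6
```

Request:
{"method": "carry_out", "body": {"series": "60 0 0 0 0;45 0 0 0 0;38 0 0 0 0;34 0 0 0 0;31 0 0 0 0;29 0 0 0 0;27 0 0 0 0;24 0 0 0 0;15 0 0 0 0;0 0 0 0 0"}}

```text
clock: 5.2
eef_pos: [529.0, 295.8, 98.4]
tcp_rot: [[0.0, -0.129, -0.992], [0.0, -0.992, 0.129], [-1.0, -0.0, -0.0]]
wrist_force: [0.7, -0.5, 1.4]
grip_width: 23.4
```

Request:
{"method": "carry_out", "body": {"series": "0 -2 0 0 0;0 -4 0 0 0;0 -8 0 0 0;0 -12 0 0 0;0 -14 0 0 0;0 -14 0 0 0;0 -14 0 0 0;0 -12 0 0 0;0 -6 0 0 0;0 -2 0 0 0"}}

```text
clock: 6.45
eef_pos: [528.9, 295.8, 186.5]
tcp_rot: [[0.0, -0.129, -0.992], [0.0, -0.992, 0.129], [-1.0, -0.0, -0.0]]
wrist_force: [0.0, -0.9, -1.4]
grip_width: 23.5
```

```bash
python3 - <<'E'
from workcell import arm
import cv2,numpy as np
for n in("scene","top"):
    d=arm.snapshot(n); np.savez(f"{n}2.npz",**d)
a=np.load("scene2.npz")["color"][120:250,320:450,::-1];b=np.load("top2.npz")["color"][170:300,150:280,::-1]
cv2.imwrite("pics/a2.png",cv2.resize(np.hstack([a,b]),(800,400),interpolation=cv2.INTER_CUBIC))
print(arm.get_state()["wrist_force"],arm.get_state()["torque"])
E
```

```text
[ 1.91166632e-01  3.75203180e-04 -9.45407324e-01] [-0.0329321   0.00892341  0.02935015]
```

View pics/a2.png

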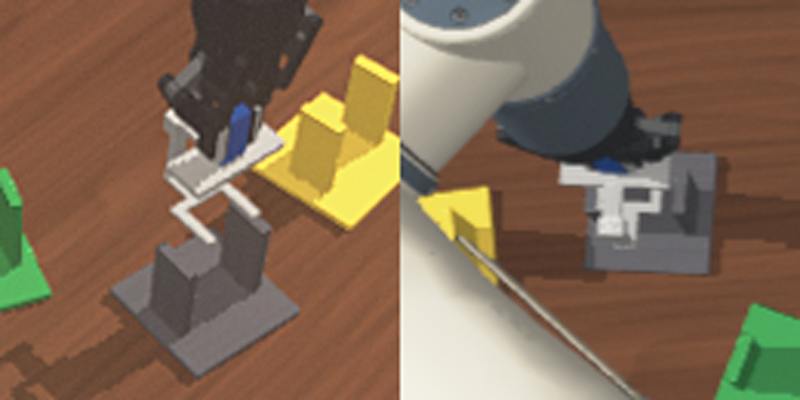

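Request:
{"method": "carry_out", "body": {"series": "0 0 12 -1 0;0 0 27 -2 0;0 0 34 -2.3 0;0 0 34 -2.3 0;0 0 34 -2.3 0;0 0 34 -2.3 0;0 0 34 -2.3 0;0 0 34 -2.2 0;0 0 18 -1.5 0;0 0 7.4 -0.5 0"}}

```text
clock: 7.8
eef_pos: [512.4, 26.2, 186.2]
tcp_rot: [[-0.0, -0.131, -0.991], [0.0, -0.991, 0.131], [-1.0, -0.0, 0.0]]
wrist_force: [0.5, -0.0, -1.3]
grip_width: 23.4
```

Request:
{"method": "carry_out", "body": {"series": "0 3 0 0 0.024;0 5 0 0 0.024;0 5 0 0 0.024;0 5 0 0 0.024;0 5 0 0 0.024;0 5 0 0 0.024;0 5 0 0 0.024;0 4 0 0 0.022;0 3 0 0 0;0 0 0 0 0"}}

```text
clock: 9.05
eef_pos: [512.6, 27.2, 146.1]
tcp_rot: [[-0.0, -0.314, -0.949], [-0.0, -0.949, 0.314], [-1.0, 0.0, 0.0]]
wrist_force: [-0.9, 0.4, -1.3]
grip_width: 23.3
```

```bash
cat > shot.py <<'E'
import sys,cv2,numpy as np
from workcell import arm
i=sys.argv[1]; bs=list(map(int,sys.argv[2:10]))
for n in("scene","top"):
    d=arm.snapshot(n); np.savez(f"{n}{i}.npz",**d)
s=np.load(f"scene{i}.npz")["color"][bs[1]:bs[1]+bs[3],bs[0]:bs[0]+bs[2],::-1];t=np.load(f"top{i}.npz")["color"][bs[5]:bs[5]+bs[7],bs[4]:bs[4]+bs[6],::-1]
f=lambda a:cv2.resize(a,(400,400),interpolation=cv2.INTER_CUBIC)
cv2.imwrite(f"pics/a{i}.png",np.hstack([f(s),f(t)]))
st=arm.get_state(); print(st["clock"],st["eef_pos"].round(2) if hasattr(st["eef_pos"],'round') else st["eef_pos"],np.round(st["wrist_force"],2),np.round(st["torque"],3))
E
python3 shot.py 3 250 220 110 110 285 170 110 110
```

```text
9.15 [512.81  27.21 146.43] [-0.44 -0.09 -0.97] [-0.075 -0.014  0.027]
```

View pics/a3.png

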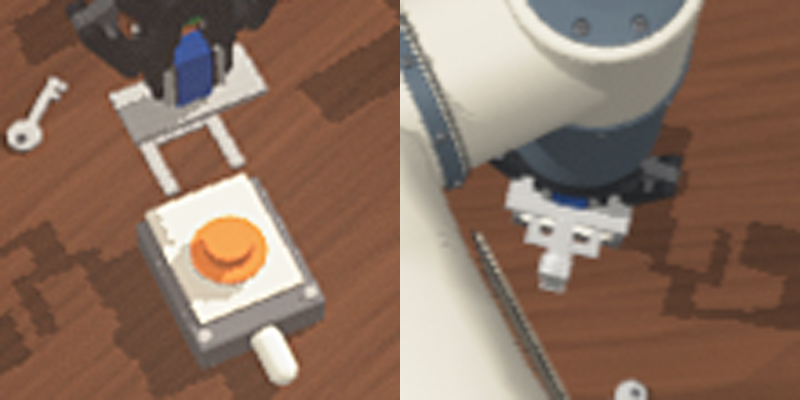

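```bash
python3 - <<'E'
from h import *
S=load("scene",3)
u=np.array([.949,-.314]);n=np.array([.314,.949])
for L in (56,60,64,68):
    z=146.3+14.6-28-L+4
    for s in(1,-1):
        p=np.array([512.7,27.2])+u*20+n*22*s
        print(L,z,proj(S,[*p,z])[0].round(1),end=' ')
    q=plane(S,[[297.3,272.8],[314.9,265.1]],z).mean(0)[:2]-[512.7,27.2]
    print("tip mid local along,lat",(q@u).round(1),(q@n).round(1))
x0,y0=285,245
im=S["color"][y0:y0+50,x0:x0+50,::-1]
cv2.imwrite("pics/tips.png",cv2.resize(im,(600,600),interpolation=cv2.INTER_CUBIC))
E
```

```text
56 80.9 [315.  262.5] 56 80.9 [296.7 270. ] tip mid local along,lat 26.5 -2.5
60 76.9 [315.  263.5] 60 76.9 [296.8 271. ] tip mid local along,lat 24.2 -1.5
64 72.9 [315.  264.5] 64 72.9 [296.9 272. ] tip mid local along,lat 21.8 -0.4
68 68.9 [315.  265.5] 68 68.9 [296.9 273. ] tip mid local along,lat 19.5 0.6
```

View pics/tips.png

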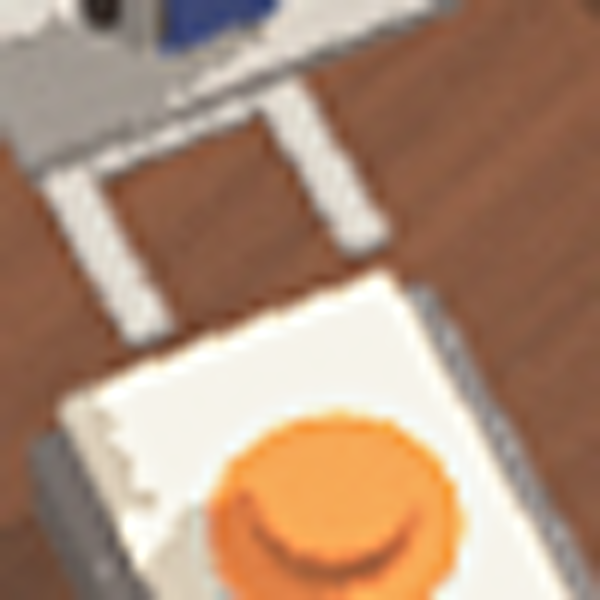

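Request:
{"method": "carry_out", "body": {"series": "0 2 0 0 0;0 4 0 0 0;0 4 0 0 0;0 4 0 0 0;0 4 0 0 0;0 4 0 0 0;0 3 0 0 0;0 2 0 0 0;0 1 0 0 0;0 0 0 0 0"}}

```text
clock: 10.4
eef_pos: [512.7, 27.2, 118.3]
tcp_rot: [[-0.0, -0.314, -0.949], [-0.0, -0.949, 0.314], [-1.0, 0.0, 0.0]]
wrist_force: [-0.5, -0.7, -0.8]
grip_width: 23.2
```

```bash
python3 shot.py 4 280 240 60 60 285 170 110 110
```

```text
10.5 [512.76  27.22 118.41] [-0.47 -0.96 -0.83] [-0.003  0.031 -0.057]
```

View pics/a4.png

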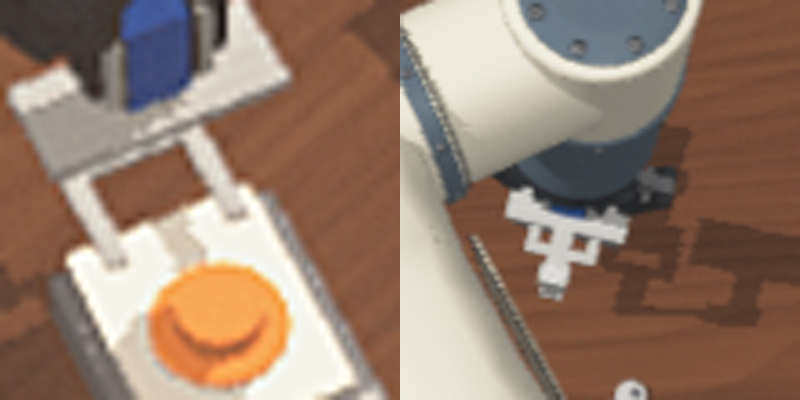

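Request:
{"method": "carry_out", "body": {"series": "0 0.5 0 0 0;0 0.5 0 0 0;0 0.5 0 0 0;0 0.5 0 0 0;0 0.5 0 0 0;0 0.5 0 0 0;0 0.5 0 0 0;0 0.5 0 0 0;0 0 0 0 0;0 0 0 0 0"}}

```text
clock: 11.75
eef_pos: [512.7, 27.2, 114.3]
tcp_rot: [[-0.0, -0.314, -0.949], [-0.0, -0.949, 0.314], [-1.0, 0.0, 0.0]]
wrist_force: [-0.7, -0.3, -1.5]
grip_width: 23.5
```

```bash
python3 - <<'E'
from h import *
S=load("scene",4)
u=np.array([.949,-.314])
for L in (56,60,64,68):
    z=118.4+14.6-28-L+4
    print(L,[proj(S,[*(np.array([512.7,27.2])+u*20+np.array([.314,.949])*22*s),z])[0].round(1).tolist() for s in(-1,1)])
E
```

```text
56 [[297.2, 276.9], [315.1, 269.4]]
60 [[297.2, 277.8], [315.1, 270.3]]
64 [[297.3, 278.8], [315.1, 271.3]]
68 [[297.3, 279.7], [315.1, 272.3]]
```

Request:
{"method": "carry_out", "body": {"series": "0 0.2 0 0 0;0 0.2 0 0 0;0 0.2 0 0 0;0 0.2 0 0 0;0 0.2 0 0 0;0 0.2 0 0 0;0 0.2 0 0 0;0 0.1 0 0 0;0 0 0 0 0;0 0 0 0 0"}}

```text
clock: 13.0
eef_pos: [512.7, 27.2, 112.8]
tcp_rot: [[0.0, -0.314, -0.949], [0.0, -0.949, 0.314], [-1.0, -0.0, -0.0]]
wrist_force: [0.3, -0.0, -1.2]
grip_width: 23.3
```

Request:
{"method": "carry_out", "body": {"series": "0 0.2 0 0 0;0 0.2 0 0 0;0 0.2 0 0 0;0 0.2 0 0 0;0 0.2 0 0 0;0 0 0 0 0;0 0 0 0 0;0 0 0 0 0;0 0 0 0 0;0 0 0 0 0"}}

```text
clock: 14.25
eef_pos: [512.7, 27.2, 111.8]
tcp_rot: [[0.0, -0.314, -0.949], [-0.0, -0.949, 0.314], [-1.0, 0.0, -0.0]]
wrist_force: [0.3, 0.3, -2.1]
grip_width: 23.5
```

Request:
{"method": "carry_out", "body": {"series": "0 0.2 0 0 0;0 0.2 0 0 0;0 0.2 0 0 0;0 0.2 0 0 0;0 0.2 0 0 0;0 0 0 0 0;0 0 0 0 0;0 0 0 0 0;0 0 0 0 0;0 0 0 0 0"}}

```text
clock: 15.5
eef_pos: [512.7, 27.2, 110.8]
tcp_rot: [[-0.0, -0.314, -0.949], [-0.0, -0.949, 0.314], [-1.0, 0.0, 0.0]]
wrist_force: [0.1, -0.4, -1.8]
grip_width: 22.9
```

Request:
{"method": "carry_out", "body": {"series": "0 0.2 0 0 0;0 0.2 0 0 0;0 0.2 0 0 0;0 0.2 0 0 0;0 0.2 0 0 0;0 0 0 0 0;0 0 0 0 0;0 0 0 0 0;0 0 0 0 0;0 0 0 0 0"}}

```text
clock: 16.75
eef_pos: [512.7, 27.2, 109.8]
tcp_rot: [[0.0, -0.314, -0.949], [0.0, -0.949, 0.314], [-1.0, -0.0, -0.0]]
wrist_force: [-0.4, 0.0, -0.5]
grip_width: 23.1
```

```bash
python3 shot.py 5 280 240 60 60 285 170 110 110
```

```text
16.85 [512.68  27.21 109.79] [-0.05 -0.42 -1.37] [-0.015  0.015 -0.   ]
```

View pics/a5.png

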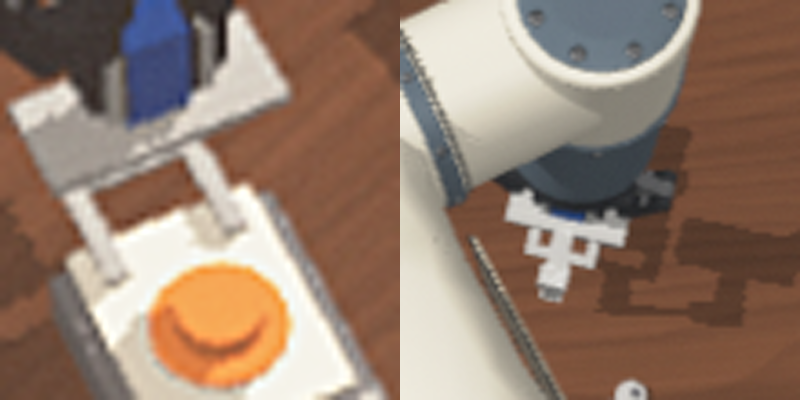

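The tips are at crop (118,280) and (237,230), over the deck in front of the cap. Their shadows are still a little to the left, so there is no contact yet and I'm going down further.

Request:
{"method": "carry_out", "body": {"series": "0 0.2 0 0 0;0 0.2 0 0 0;0 0.2 0 0 0;0 0.2 0 0 0;0 0.2 0 0 0;0 0 0 0 0;0 0 0 0 0;0 0 0 0 0;0 0 0 0 0;0 0 0 0 0"}}

```text
clock: 18.1
eef_pos: [512.7, 27.2, 108.8]
tcp_rot: [[-0.0, -0.314, -0.949], [-0.0, -0.949, 0.314], [-1.0, 0.0, 0.0]]
wrist_force: [1.3, -0.7, -0.6]
grip_width: 23.3
```

Request:
{"method": "carry_out", "body": {"series": "0 0.2 0 0 0;0 0.2 0 0 0;0 0.2 0 0 0;0 0.2 0 0 0;0 0.2 0 0 0;0 0 0 0 0;0 0 0 0 0;0 0 0 0 0;0 0 0 0 0;0 0 0 0 0"}}

```text
clock: 19.35
eef_pos: [512.7, 27.2, 107.8]
tcp_rot: [[-0.0, -0.314, -0.949], [-0.0, -0.949, 0.314], [-1.0, 0.0, 0.0]]
wrist_force: [0.2, 0.4, -1.3]
grip_width: 23.3
```

Request:
{"method": "carry_out", "body": {"series": "0 0.2 0 0 0;0 0.2 0 0 0;0 0.2 0 0 0;0 0.2 0 0 0;0 0.2 0 0 0;0 0 0 0 0;0 0 0 0 0;0 0 0 0 0;0 0 0 0 0;0 0 0 0 0"}}

```text
clock: 20.6
eef_pos: [512.7, 27.2, 106.8]
tcp_rot: [[0.0, -0.314, -0.949], [-0.0, -0.949, 0.314], [-1.0, 0.0, -0.0]]
wrist_force: [0.0, 1.0, -2.0]
grip_width: 23.4
```

Request:
{"method": "carry_out", "body": {"series": "0 0.2 0 0 0;0 0.2 0 0 0;0 0.2 0 0 0;0 0.2 0 0 0;0 0.2 0 0 0;0 0 0 0 0;0 0 0 0 0;0 0 0 0 0;0 0 0 0 0;0 0 0 0 0"}}

```text
clock: 21.85
eef_pos: [512.8, 27.2, 106.3]
tcp_rot: [[0.001, -0.314, -0.949], [-0.0, -0.949, 0.314], [-1.0, -0.0, -0.001]]
wrist_force: [-1.8, 0.1, 5.6]
grip_width: 23.3
```

Request:
{"method": "carry_out", "body": {"series": "0 -0.6 0 0 0;0 -0.6 0 0 0;0 -0.6 0 0 0;0 -0.3 0 0 0;0 0 0 -1 0;0 0 0 -2 0;0 0 0 -3 0;0 0 0 -3 0;0 0 0 -2 0;0 0 0 -1 0"}}

```text
clock: 23.1
eef_pos: [524.2, 23.4, 107.8]
tcp_rot: [[-0.0, -0.314, -0.949], [-0.0, -0.949, 0.314], [-1.0, 0.0, 0.0]]
wrist_force: [-0.2, 1.3, -1.3]
grip_width: 23.6
```

```bash
python3 shot.py 6 280 240 60 60 285 170 110 110
```

```text
23.2 [524.12  23.39 107.83] [-0.56 -0.52 -1.96] [-0.055  0.003  0.016]
```

View pics/a6.png

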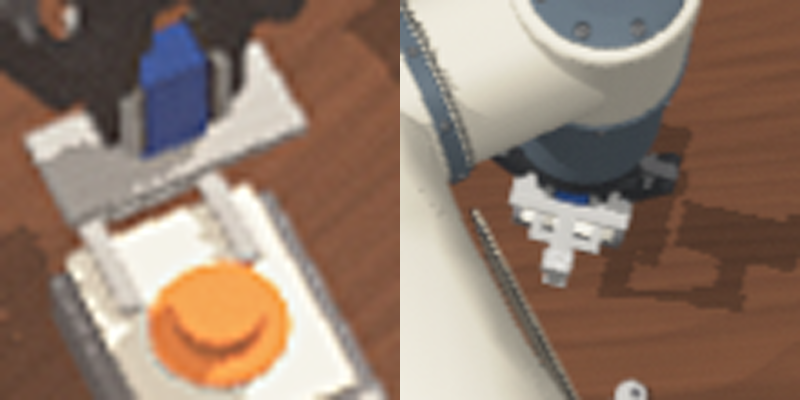

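```bash
python3 - <<'E'
from h import *
S=load("scene",6)
P=plane(S,[[299.8-.1,286.05-.2],[317.05-.1,278.25-.2]],35)[:,:2]; print(P,np.linalg.norm(P[0]-P[1]))
u=np.array([.949,-.314]);n=np.array([.314,.949]); q=np.array([563.65,9.0])-P.mean(0); print("tip->cap along",q@u,"lat",q@n)
E
```

```text
[[537.22394337  -4.78156209]
 [549.67118595  36.65313724]] 43.26393597873598
tip->cap along 21.349948431935083 lat -0.2384977117662417
```

Request:
{"method": "carry_out", "body": {"series": "0 0 0 -1 0;0 0 0 -2 0;0 0 0 -3 0;0 0 0 -3 0;0 0 0 -4 0;0 0 0 -4 0;0 0 0 -4 0;0 0 0 -3 0;0 0 0 -1 0;0 0 0 0 0"}}

```text
clock: 24.45
eef_pos: [547.8, 15.5, 107.8]
tcp_rot: [[-0.0, -0.314, -0.949], [-0.0, -0.949, 0.314], [-1.0, 0.0, 0.0]]
wrist_force: [-0.3, 1.4, -1.1]
grip_width: 23.4
```

Request:
{"method": "carry_out", "body": {"series": "0 0 0 -2 0;0 0 0 -2 0;0 0 0 -2 0;0 0 0 -2 0;0 0 0 -1.5 0;0 0 0 -1 0;0 0 0 -1 0;0 0 0 -0.5 0;0 0 0 0 0;0 0 0 0 0"}}

```text
clock: 25.7
eef_pos: [559.2, 11.8, 107.9]
tcp_rot: [[0.0, -0.314, -0.949], [-0.0, -0.949, 0.314], [-1.0, 0.0, -0.0]]
wrist_force: [-0.3, 0.6, -1.7]
grip_width: 23.2
```

```bash
python3 shot.py 7 280 240 60 60 285 170 110 110
```

```text
25.8 [559.17  11.81 107.91] [-0.17  0.6  -0.95] [-0.054  0.024 -0.028]
```

View pics/a7.png

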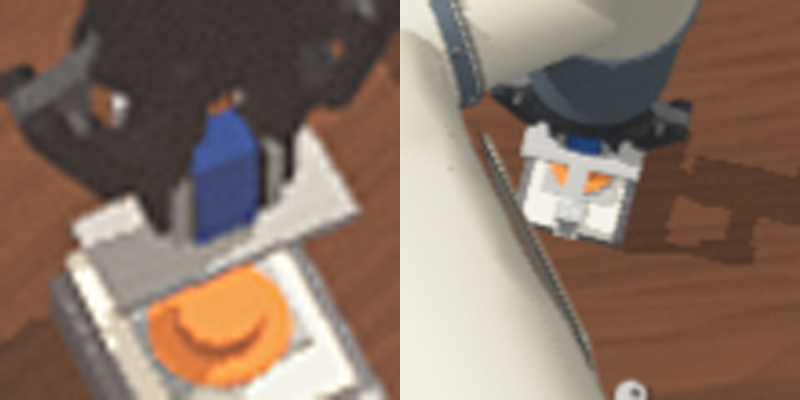

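The tines show on both sides of the brim, crop (150,360) and (305,330), and there is no contact force. I'll creep forward a little more.

Request:
{"method": "carry_out", "body": {"series": "0 0 0 -0.4 0;0 0 0 -0.4 0;0 0 0 -0.4 0;0 0 0 -0.4 0;0 0 0 -0.4 0;0 0 0 0 0;0 0 0 0 0;0 0 0 0 0;0 0 0 0 0;0 0 0 0 0"}}

```text
clock: 27.05
eef_pos: [561.1, 11.2, 107.9]
tcp_rot: [[0.0, -0.314, -0.949], [-0.0, -0.949, 0.314], [-1.0, 0.0, -0.0]]
wrist_force: [0.5, -0.1, -0.9]
grip_width: 23.1
```

Request:
{"method": "carry_out", "body": {"series": "0 -0.4 0 0 0;0 -0.4 0 0 0;0 -0.4 0 0 0;0 -0.4 0 0 0;0 -0.4 0 0 0;0 -0.4 0 0 0;0 -0.4 0 0 0;0 -0.4 0 0 0;0 -0.4 0 0 0;0 -0.4 0 0 0"}}

```text
clock: 28.3
eef_pos: [560.6, 11.2, 111.0]
tcp_rot: [[-0.001, -0.315, -0.949], [0.0, -0.949, 0.315], [-1.0, 0.0, 0.001]]
wrist_force: [2.5, -0.7, -10.7]
grip_width: 23.0
```

Request:
{"method": "carry_out", "body": {"series": "0 -0.4 0 0 0;0 -0.4 0 0 0;0 -0.4 0 0 0;0 -0.4 0 0 0;0 -0.4 0 0 0;0 -0.4 0 0 0;0 -0.4 0 0 0;0 -0.4 0 0 0;0 -0.4 0 0 0;0 -0.4 0 0 0"}}

```text
clock: 29.55
eef_pos: [561.3, 11.2, 116.0]
tcp_rot: [[0.0, -0.314, -0.949], [0.0, -0.949, 0.314], [-1.0, -0.0, -0.0]]
wrist_force: [0.0, -0.1, -4.3]
grip_width: 23.1
```

Request:
{"method": "carry_out", "body": {"series": "0 -0.6 0 0 0;0 -0.8 0 0 0;0 -1 0 0 0;0 -1 0 0 0;0 -1 0 0 0;0 -1 0 0 0;0 -1 0 0 0;0 -1 0 0 0;0 -0.8 0 0 0;0 -0.6 0 0 0"}}

```text
clock: 30.8
eef_pos: [561.1, 11.2, 124.7]
tcp_rot: [[0.0, -0.314, -0.949], [-0.0, -0.949, 0.314], [-1.0, 0.0, -0.0]]
wrist_force: [-0.7, 0.2, -2.2]
grip_width: 23.1
```

```bash
python3 shot.py 8 275 230 70 70 285 170 110 110
```

```text
30.9 [561.11  11.17 124.74] [-1.01  0.19 -0.9 ] [ 0.019 -0.023  0.04 ]
```

View pics/a8.png

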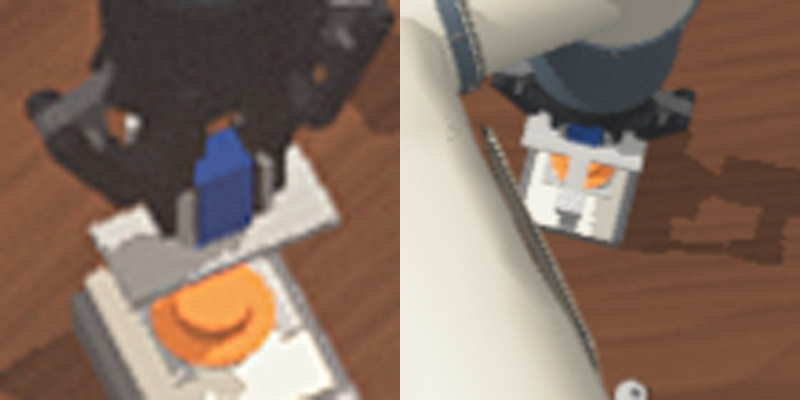

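The cap has come up with the fork: brim at crop (213,310), sitting level between the tines. Next: lift higher and turn to the bin's yaw.

Request:
{"method": "carry_out", "body": {"series": "0 -1 0 0 -0.006;0 -2 0 0 -0.011;0 -3 0 0 -0.011;0 -4 0 0 -0.011;0 -4 0 0 -0.011;0 -4 0 0 -0.011;0 -4 0 0 -0.011;0 -3 0 0 -0.008;0 -2 0 0 -0.004;0 -1 0 0 0"}}

```text
clock: 32.15
eef_pos: [561.1, 11.2, 152.8]
tcp_rot: [[-0.0, -0.234, -0.972], [0.0, -0.972, 0.234], [-1.0, -0.0, 0.0]]
wrist_force: [0.1, 0.2, -3.1]
grip_width: 23.2
```

Request:
{"method": "carry_out", "body": {"series": "0 0 2 0 0;0 0 6 -0.5 0;0 0 10 -0.5 0;0 0 14 -0.5 0;0 0 18 -0.5 0;0 0 20 -0.5 0;0 0 20 -0.5 0;0 0 20 -0.5 0;0 0 20 -0.5 0;0 0 20 -0.5 0"}}

```text
clock: 33.4
eef_pos: [530.1, -137.1, 152.7]
tcp_rot: [[0.0, -0.234, -0.972], [-0.0, -0.972, 0.234], [-1.0, -0.0, -0.0]]
wrist_force: [0.4, -0.1, -2.1]
grip_width: 23.5
```

Request:
{"method": "carry_out", "body": {"series": "0 0 20 -0.5 0;0 0 20 -0.5 0;0 0 20 -0.5 0;0 0 20 -0.5 0;0 0 20 -0.5 0;0 0 18 -0.5 0;0 0 14 -0.5 0;0 0 10 -0.5 0;0 0 6 -0.5 0;0 0 2 -0.4 0"}}

```text
clock: 34.65
eef_pos: [500.2, -282.8, 152.7]
tcp_rot: [[0.0, -0.234, -0.972], [0.0, -0.972, 0.234], [-1.0, -0.0, 0.0]]
wrist_force: [0.2, 0.2, -2.2]
grip_width: 23.1
```

```bash
python3 shot.py 9 115 240 160 160 370 170 130 130
```

```text
34.75 [ 500.22 -282.59  152.64] [-0.28  0.4  -1.61] [ 0.059 -0.009 -0.002]
```

View pics/a9.png

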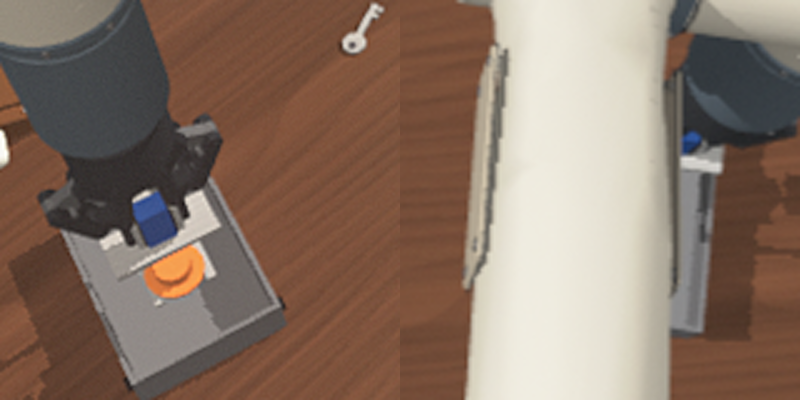

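Request:
{"method": "carry_out", "body": {"series": "0 2 0 0 0;0 5 0 0 0;0 8 0 0 0;0 9 0 0 0;0 9 0 0 0;0 9 0 0 0;0 8 0 0 0;0 6 0 0 0;0 4 0 0 0;0 2 0 0 0"}}

```text
clock: 36.0
eef_pos: [500.1, -282.7, 90.6]
tcp_rot: [[-0.0, -0.234, -0.972], [-0.0, -0.972, 0.234], [-1.0, 0.0, 0.0]]
wrist_force: [0.4, -0.6, -1.6]
grip_width: 23.3
```

Request:
{"method": "carry_out", "body": {"series": "0 1 0 0 0;0 1 0 0 0;0 1 0 0 0;0 0.9 0 0 0;0 0.8 0 0 0;0 0.8 0 0 0;0 0.7 0 0 0;0 0.6 0 0 0;0 0.2 0 0 0;0 0 0 0 0"}}

```text
clock: 37.25
eef_pos: [500.2, -282.7, 83.7]
tcp_rot: [[0.0, -0.234, -0.972], [-0.0, -0.972, 0.234], [-1.0, 0.0, -0.0]]
wrist_force: [-0.6, 0.0, -1.3]
grip_width: 23.3
```

Request:
{"method": "carry_out", "body": {"series": "0 0.4 0 0 0;0 0.4 0 0 0;0 0.4 0 0 0;0 0.4 0 0 0;0 0.2 0 0 0;0 0 0 0 0;0 0 0 0 0;0 0 0 0 0;0 0 0 0 0;0 0 0 0 0"}}

```text
clock: 38.5
eef_pos: [500.2, -282.7, 81.9]
tcp_rot: [[0.0, -0.234, -0.972], [-0.0, -0.972, 0.234], [-1.0, 0.0, -0.0]]
wrist_force: [-0.3, 0.0, -1.2]
grip_width: 23.4
```

```bash
python3 shot.py 10 130 290 100 100 370 170 130 130
```

```text
38.6 [ 500.16 -282.7    81.88] [-0.43 -0.06 -2.32] [-0.011 -0.023  0.015]
```

View pics/a10.png

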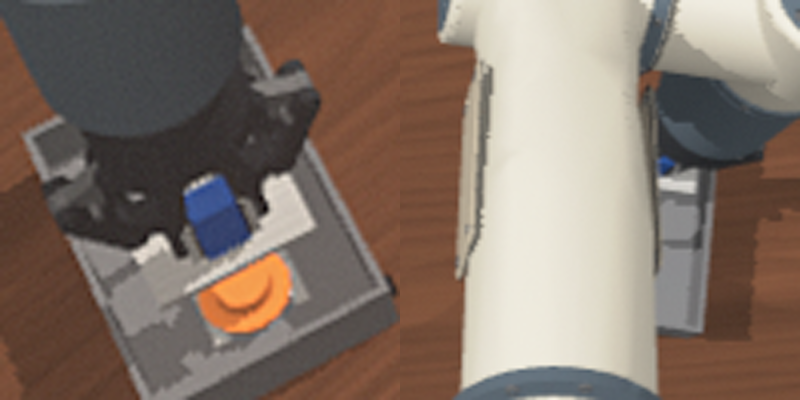

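Request:
{"method": "carry_out", "body": {"series": "0 0 0 0.5 0;0 0 0 1 0;0 0 0 1 0;0 0 0 1 0;0 0 0 1 0;0 0 0 1 0;0 0 0 1 0;0 0 0 0.5 0;0 0 0 0 0;0 0 0 0 0"}}

```text
clock: 39.85
eef_pos: [493.4, -281.1, 81.9]
tcp_rot: [[0.0, -0.234, -0.972], [-0.0, -0.972, 0.234], [-1.0, 0.0, -0.0]]
wrist_force: [0.9, -0.2, -1.7]
grip_width: 23.2
```

```bash
python3 shot.py 11 130 290 100 100 370 170 130 130
python3 - <<'E'
from h import *
for i in(10,11):
    d=load("scene",i); m=mask(d,(5,150,150),(20,255,255),(165,340,215,385)); 
    ys,xs=np.nonzero(m); print(m.sum(),xs.min(),xs.max(),ys.min(),ys.max())
E
```

```text
39.95 [ 493.34 -281.09   81.88] [ 0.96  0.21 -0.74] [-0.073  0.018  0.034]
288 180 202 354 372
346 180 202 352 372
```

View pics/a11.png

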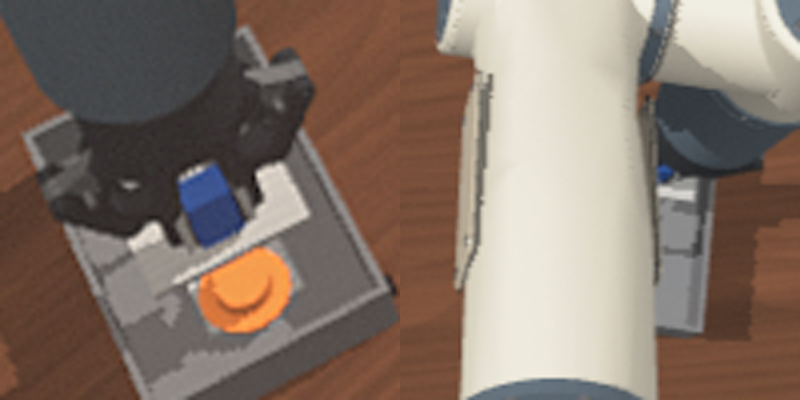

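The cap stayed put (x 180–202, lower edge at row 372 in both pictures) while the fork moved back 7 mm, so it stands free on the bin floor. I'm withdrawing the rest of the way.

Request:
{"method": "carry_out", "body": {"series": "0 0 0 2 0;0 0 0 4 0;0 0 0 5 0;0 0 0 5 0;0 0 0 6 0;0 0 0 6 0;0 0 0 6 0;0 0 0 5 0;0 0 0 3 0;0 0 0 1 0"}}

```text
clock: 41.2
eef_pos: [451.4, -271.0, 81.9]
tcp_rot: [[0.0, -0.234, -0.972], [-0.0, -0.972, 0.234], [-1.0, 0.0, -0.0]]
wrist_force: [-1.1, -0.5, -0.4]
grip_width: 23.7
```

```bash
python3 shot.py 12 130 290 100 100 370 170 130 130
```

```text
41.3 [ 451.57 -271.06   81.92] [-0.11 -0.62 -1.42] [ 0.053 -0.012  0.058]
```

View pics/a12.png

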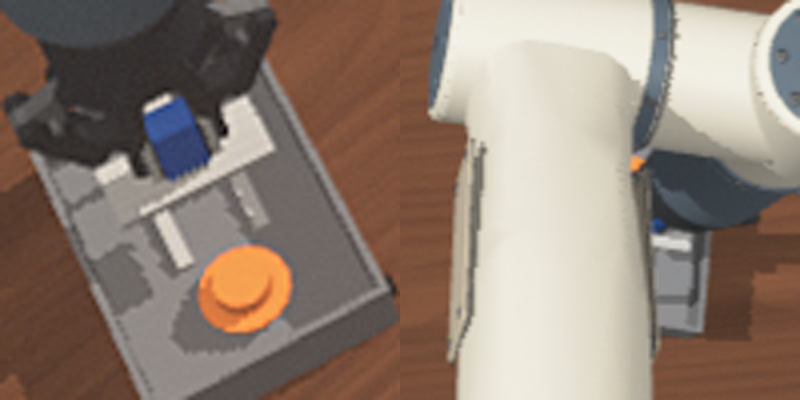

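Request:
{"method": "carry_out", "body": {"series": "0 -3 0 0 0;0 -8 0 0 0;0 -13 0 0 0;0 -14 0 0 0;0 -14 0 0 0;0 -14 0 0 0;0 -14 0 0 0;0 -13 0 0 0;0 -8 0 0 0;0 -4 0 0 0"}}

```text
clock: 42.55
eef_pos: [451.6, -271.0, 187.3]
tcp_rot: [[0.0, -0.234, -0.972], [0.0, -0.972, 0.234], [-1.0, -0.0, -0.0]]
wrist_force: [-0.2, -0.0, -2.1]
grip_width: 23.0
```

Request:
{"method": "carry_out", "body": {"series": "0 0 -10 2 0;0 0 -20 3 0;0 0 -28 3 0;0 0 -32 3 0;0 0 -32 3 0;0 0 -32 3 0;0 0 -32 3 0;0 0 -33 3 0;0 0 -33 3 0;0 0 -33 3 0"}}

```text
clock: 43.8
eef_pos: [489.3, 14.4, 186.4]
tcp_rot: [[-0.001, -0.233, -0.972], [-0.0, -0.972, 0.233], [-1.0, 0.0, 0.001]]
wrist_force: [0.2, 0.3, -1.1]
grip_width: 23.5
```

Request:
{"method": "carry_out", "body": {"series": "0 0 -33 3 0;0 0 -33 3 0;0 0 -33 3 0;0 0 -32 3 0;0 0 -32 3 0;0 0 -32 3 0;0 0 -32 3 0;0 0 -28 3 0;0 0 -19 3 0;0 0 -10 1.4 0"}}

```text
clock: 45.05
eef_pos: [528.2, 296.5, 186.4]
tcp_rot: [[-0.001, -0.233, -0.973], [-0.001, -0.973, 0.233], [-1.0, 0.001, 0.001]]
wrist_force: [-0.1, -0.9, -1.2]
grip_width: 23.3
```

Request:
{"method": "carry_out", "body": {"series": "0 0 0 0 -0.015;0 0 0 0 -0.015;0 0 0 0 -0.015;0 0 0 0 -0.015;0 0 0 0 -0.015;0 0 0 0 -0.015;0 0 0 0 -0.012;0 0 0 0 -0.004;0 0 0 0 0;0 0 0 0 0"}}

```text
clock: 46.3
eef_pos: [528.7, 295.6, 186.9]
tcp_rot: [[0.0, -0.129, -0.992], [0.0, -0.992, 0.129], [-1.0, -0.0, -0.0]]
wrist_force: [-1.0, -0.4, -0.8]
grip_width: 22.8
```

```bash
python3 shot.py 13 320 120 130 130 150 170 130 130
```

```text
46.4 [528.65 295.64 186.87] [ 1.05 -0.54 -1.06] [ 0.013 -0.019  0.001]
```

View pics/a13.png

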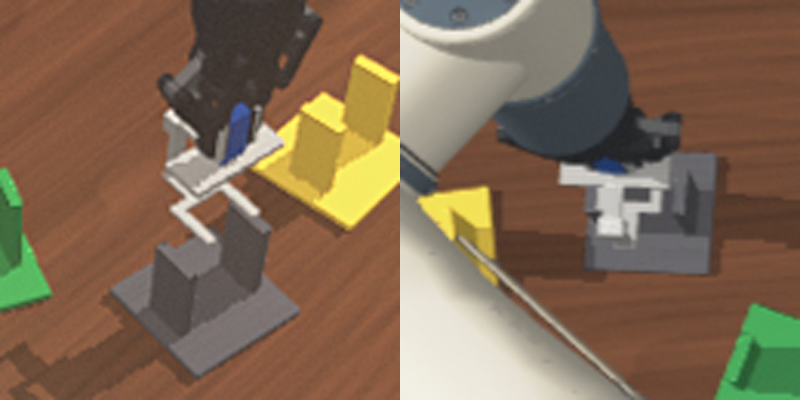

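The picture matches the one taken right after lift-off: fork over the gap between the dark cheeks. I'm lowering it.

Request:
{"method": "carry_out", "body": {"series": "0 3 0 -0.3 0;0 7 0 0 0;0 10 0 0 0;0 12 0 0 0;0 12 0 0 0;0 12 0 0 0;0 11 0 0 0;0 8 0 0 0;0 5 0 0 0;0 2 0 0 0"}}

```text
clock: 47.65
eef_pos: [529.0, 295.6, 104.7]
tcp_rot: [[0.0, -0.129, -0.992], [-0.0, -0.992, 0.129], [-1.0, 0.0, -0.0]]
wrist_force: [-0.3, -0.0, -2.0]
grip_width: 23.4
```

Request:
{"method": "carry_out", "body": {"series": "0 0.8 0 0 0;0 0.8 0 0 0;0 0.8 0 0 0;0 0.8 0 0 0;0 0.7 0 0 0;0 0.6 0 0 0;0 0.5 0 0 0;0 0.5 0 0 0;0 0 0 0 0;0 0 0 0 0"}}

```text
clock: 48.9
eef_pos: [529.0, 295.6, 99.4]
tcp_rot: [[0.0, -0.129, -0.992], [0.0, -0.992, 0.129], [-1.0, -0.0, -0.0]]
wrist_force: [0.1, -0.8, -1.3]
grip_width: 23.4
```

Request:
{"method": "carry_out", "body": {"series": "0 0.3 0 0 0;0 0.2 0 0 0;0 0.2 0 0 0;0 0.2 0 0 0;0 0.1 0 0 0;0 0 0 0 0;0 0 0 0 0;0 0 0 0 0;0 0 0 0 0;0 0 0 0 0"}}

```text
clock: 50.15
eef_pos: [529.0, 295.6, 98.5]
tcp_rot: [[0.0, -0.129, -0.992], [0.0, -0.992, 0.129], [-1.0, -0.0, -0.0]]
wrist_force: [-0.2, -0.0, 0.8]
grip_width: 23.4
```

Request:
{"method": "carry_out", "body": {"series": "30 0 0 0 0;34 0 0 0 0;40 0 0 0 0;50 0 0 0 0;65 0 0 0 0;80 0 0 0 0;100 0 0 0 0;100 0 0 0 0;100 0 0 0 0;100 0 0 0 0"}}

```text
clock: 51.4
eef_pos: [528.9, 295.6, 98.4]
tcp_rot: [[-0.0, -0.129, -0.992], [-0.0, -0.992, 0.129], [-1.0, 0.0, 0.0]]
wrist_force: [0.7, 0.2, 0.6]
grip_width: 85.2
```

Request:
{"method": "carry_out", "body": {"series": "100 -3 0 0 0;100 -6 0 0 0;100 -10 0 0 0;100 -14 0 0 0;100 -18 0 0 0;100 -20 0 0 0;100 -20 0 0 0;100 -20 0 0 0;100 -15 0 0 0;100 -5 0 0 0"}}

```text
clock: 52.65
eef_pos: [529.3, 295.9, 230.8]
tcp_rot: [[0.002, -0.129, -0.992], [0.001, -0.992, 0.129], [-1.0, -0.002, -0.001]]
wrist_force: [-0.2, -0.4, -0.1]
grip_width: 85.4
```

```bash
python3 shot.py 14 320 120 130 130 150 170 130 130
python3 - <<'E'
from h import *
d=load("scene",14)
cv2.imwrite("pics/s14.png",d["color"][:,:,::-1])
b=cen(mask(d,(100,120,165),(130,255,255),(370,170,410,205)));print(b)
E
```

```text
52.75 [529.   295.7  229.74] [-0.75  0.07 -0.68] [-0.016 -0.016 -0.054]
[391.1  182.84]
```

View pics/a14.png

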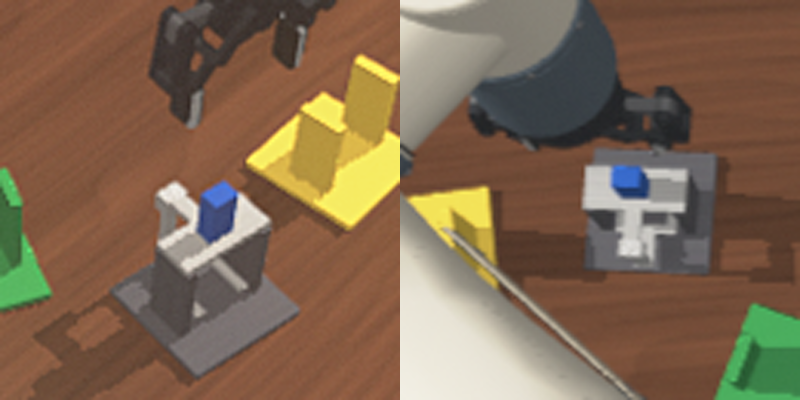

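View pics/s14.png

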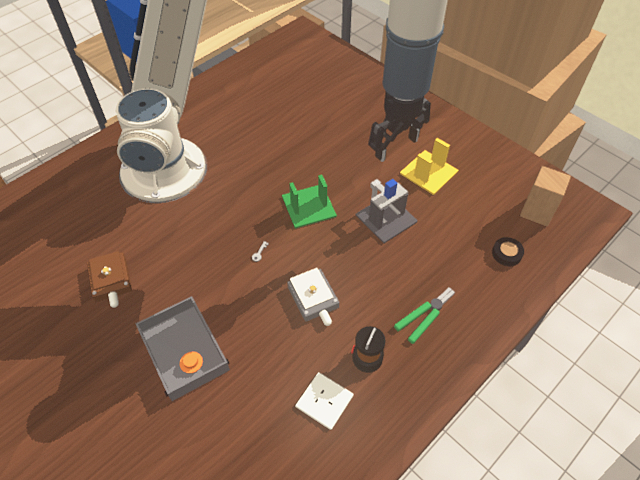

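The puller hangs in the dark rack with its handle top at scene (391.1,182.8), against (390.9,182.9) at the start. The cap stands upright in the bin at (191,362), the post is bare at (313,290), and the bystanders look unmoved. The arm is clear, so I'm handing in.

```bash
python3 -c "
from workcell import arm
print(arm.hand_in())"
```

```text
the job is handed in; nothing more can be done
None
```

The job is done and handed in at about 53 s. The orange cap stands upright on the bin floor and the puller hangs back in the dark rack.

- **Feeling for the fork length:** I touched the fork down on the deck in front of the cap. That contact was about 6–7 N, and I raised the fork 1.5 mm before sliding it under the brim.
- **Pull and set-down:** The pull read about 11 N partway up, and no other check passed 5 N. Forces are only read at the end of each move, so brief peaks in between were not seen. The cap stayed still while the fork was drawn out from under it.
- **Last checks:** The handle top is within 0.2 px of where it started in the scene view. The post is bare. The lantern, pliers, key and socket cover look unmoved by eye; I did not measure them.
- **Disagreement:** The two cameras differ by 3–5 mm in position. I removed most of that by correcting each camera against the gripped handle's position. No later check failed.

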